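# Clear the stuck bottle stoppers from the sleeves and sort them

## Task

Bottle stoppers are stuck in some of the square steel sleeves of the rack: with the wooden pusher, push every one of them right through and fully out of the far end onto the catch ledge. At the end the pusher lies back in its rest, the plain straight corks are in the square wooden tub and the stoppers with a wider head in the round bowl, tub and bowl standing upright; leave the jar, matchbox and carton on the left alone.

Things in the scene. Friction and masses are not known exactly. Their poses are not given: they have to be found in the camera images.
- rack: Fixed light-wood block, 128 x 232 x 24 mm, carrying 4 parallel square steel sleeves, at the left. Origin on the worktop below the middle of the sleeves; x = push direction, to the robot's left. Sleeves at y = -87, -29, 29, 87 mm run from x = -30 to +30 mm: 31 mm wide, tops at z = 58 mm, inside 27 mm wide, floor at z = 26 mm. A leaf spring inside grips the stopper: pushing takes 4 to 10 N.
- ledge (a point): Middle of the catch ledge: the block's flat open top (24 mm above the worktop) from x = 30 to 88 mm on the rack, 232 mm across, closed at x = 88 to 94 mm by an end stop 8 mm high. Axes as the rack's.
- near_0 (a point): Centre of the near end of sleeve 0 (y = -87 mm on the rack), 39.5 mm above the worktop. An inward lip above and below leaves an opening 27 mm wide and 21 mm high here: the pusher passes, stoppers do not. Axes as the rack's: x points into the sleeve.
- far_0 (a point): Centre of the fully open far end of sleeve 0, above the edge of the catch ledge. Axes as the rack's.
- near_1 (a point): Centre of the near end of sleeve 1 (y = -29 mm on the rack), 39.5 mm above the worktop. An inward lip above and below leaves an opening 27 mm wide and 21 mm high here: the pusher passes, stoppers do not. Axes as the rack's: x points into the sleeve.
- far_1 (a point): Centre of the fully open far end of sleeve 1, above the edge of the catch ledge. Axes as the rack's.
- near_2 (a point): Centre of the near end of sleeve 2 (y = 29 mm on the rack), 39.5 mm above the worktop. An inward lip above and below leaves an opening 27 mm wide and 21 mm high here: the pusher passes, stoppers do not. Axes as the rack's: x points into the sleeve.
- far_2 (a point): Centre of the fully open far end of sleeve 2, above the edge of the catch ledge. Axes as the rack's.
- near_3 (a point): Centre of the near end of sleeve 3 (y = 87 mm on the rack), 39.5 mm above the worktop. An inward lip above and below leaves an opening 27 mm wide and 21 mm high here: the pusher passes, stoppers do not. Axes as the rack's: x points into the sleeve.
- far_3 (a point): Centre of the fully open far end of sleeve 3, above the edge of the catch ledge. Axes as the rack's.
- cork_1_mid (a point): Plain straight cork: a cylinder 24 mm in diameter, 36 mm long, 30 g; may be absent. At first stuck lying inside one of the sleeves (any of them, at most one stopper per sleeve), its middle within 10 mm of the sleeve's middle. Point at its centre; x = its long axis.
- stopper_1_mid (a point): Headed stopper (T-shaped): a wooden head 24 mm in diameter and 13 mm long on a cork shank 18 mm in diameter and 23 mm long, 36 mm long in all, 30 g; may be absent. At first stuck lying inside one of the sleeves like the corks, either way round. Point on its axis half-way along; x = along the axis toward the head end (the head spans x = 5 to 18 mm).
- cork_2_mid (a point): Plain straight cork: a cylinder 24 mm in diameter, 36 mm long, 30 g; may be absent. At first stuck lying inside one of the sleeves (any of them, at most one stopper per sleeve), its middle within 10 mm of the sleeve's middle. Point at its centre; x = its long axis.
- stopper_2_mid (a point): Headed stopper (T-shaped): a wooden head 24 mm in diameter and 13 mm long on a cork shank 18 mm in diameter and 23 mm long, 36 mm long in all, 30 g; may be absent. At first stuck lying inside one of the sleeves like the corks, either way round. Point on its axis half-way along; x = along the axis toward the head end (the head spans x = 5 to 18 mm).
- pusher_handle (a point): Wooden pusher: square handle 26 x 26 x 100 mm with a round dowel 13 mm in diameter and 80 mm long on one end, 150 g, balancing about 15 mm ahead of the handle middle. Point at the middle of the handle; x = toward the dowel tip. The dowel starts at x = 50 mm and its tip is at x = 130 mm. At first it lies across the two cheeks of the rest, dowel to the robot's left, handle axis 43 mm above the worktop.
- pusher_tip (a point): Centre of the dowel's flat tip; axes as the handle's.
- rest: Fixed wooden rest of the pusher: base 110 x 70 x 8 mm with two cheeks 10 mm thick at x = -40 and +40 mm. Origin under its centre on the worktop, z up, x = direction of the pusher lying in it (handle middle above the origin). Each cheek has a notch with its floor at z = 30 mm, 35 mm wide there and flaring to 47 mm at its top, z = 47 mm. 70 mm is free between the cheeks.
- tub: Loose square wooden tub, open at the top, 112 x 112 x 45 mm, walls and floor 5 mm, 0.4 kg. Origin under its centre, z up.
- bowl: Loose round white ceramic bowl, 120 mm across the rim, 45 mm high, 5 mm floor, 0.4 kg. Origin under its centre, z up.
- spice_jar: Bystander: spice jar with a screw cap, 45 mm in diameter, 106 mm high; origin under its centre.
- matches: Bystander: flat matchbox 62 x 110 x 24 mm; origin under its centre.
- tea_carton: Bystander: tea carton 53 x 84 x 53 mm; origin under its centre.

How it is judged (in metres and radians):
On the way, in this order (a step that is already met when the one before it is completed fails the run):
1. the dowel of the pusher has been pushed through a sleeve (tip within 25 mm of its far end) ((distance between pusher_tip and far_0 below 0.025 m or distance between pusher_tip and far_1 below 0.025 m or distance between pusher_tip and far_2 below 0.025 m or distance between pusher_tip and far_3 below 0.025 m)), for 0.05 s.
2. every stopper present has been pushed fully out of its sleeve ((x of cork_1_mid in the frame of rack above 0.045 m or horizontal distance between cork_1_mid and rack above 0.2 m) and (x of cork_2_mid in the frame of rack above 0.045 m or horizontal distance between cork_2_mid and rack above 0.2 m) and (x of stopper_1_mid in the frame of rack above 0.045 m or horizontal distance between stopper_1_mid and rack above 0.2 m) and (x of stopper_2_mid in the frame of rack above 0.045 m or horizontal distance between stopper_2_mid and rack above 0.2 m)), for 0.2 s.
At the end, for the whole second after the job is handed in: Each plain cork present lies in the tub (within 62 mm of its centre) and each headed stopper in the bowl (within 52 mm), below the rim and at rest; tub and bowl upright; the pusher lies in the rest notches (25 mm along, 12 mm across, axis 37 to 50 mm high, within 0.2 rad) (horizontal distance between each of cork_1_mid, cork_2_mid and tub below 0.062 m and z of cork_1_mid in the frame of tub between 0 and 0.045 m and linear speed of each of cork_1, cork_2, stopper_1, stopper_2, pusher below 0.03 m/s and z of cork_2_mid in the frame of tub between 0 and 0.045 m and horizontal distance between each of stopper_1_mid, stopper_2_mid and bowl below 0.052 m and z of stopper_1_mid in the frame of bowl between 0 and 0.045 m and z of stopper_2_mid in the frame of bowl between 0 and 0.045 m and angle between each of tub, bowl's own z axis and vertical below 0.15 rad and x of pusher_handle in the frame of rest between -0.025 and 0.025 m and y of pusher_handle in the frame of rest between -0.012 and 0.012 m and z of pusher_handle in the frame of rest between 0.037 and 0.05 m and angle between the x axis of pusher_handle and the x axis of rest, either way round below 0.2 rad); the robot touches nothing.
It fails at once if the spice jar is shifted by more than 4 cm or tipped over (distance of spice_jar from where it was at the start of the episode above 0.04 m or angle between spice_jar's own z axis and vertical above 0.6 rad).
It fails at once if the matchbox is shifted by more than 4 cm or tipped over (distance of matches from where it was at the start of the episode above 0.04 m or angle between matches's own z axis and vertical above 0.6 rad).
It fails at once if the tea carton is shifted by more than 4 cm or tipped over (distance of tea_carton from where it was at the start of the episode above 0.04 m or angle between tea_carton's own z axis and vertical above 0.6 rad).
Of cork_1, cork_2, stopper_1, stopper_2 only 3 to 4 are there at a start; the rules pass over those that are not, and their reading is None.
At some moment in a run one of tub, bowl may be knocked a few centimetres aside while the robot is not near it.
Once in a run the grip may slacken for a moment while it holds something.
It also fails if it takes over 210 s, if anything falls off the work surface, if the arm or the gripper's body presses on something with over 40 N, if the wrist force passes 120 N, or if a joint passes its speed limit or range.

## Robot

A 6-joint arm with a two-finger parallel gripper is mounted at the origin on a cart in front of the work surface, level with it; the furniture and walls round the work are solid. World frame = base frame: x ahead of the robot, y to its left, z up, the work surface at z = 0. Lengths are in mm, angles in rad, forces in N, time in s.
With the tool pointing down it reaches from about 350 to 975 mm from the base axis. Payload 7.1 kg.
Tool frame: the origin (TCP) lies midway between the tips of the shut fingers; the grasp point (between the pads) lies 19 mm behind it (ctrl.grasp_offset is the distance from the TCP to the grasp point, in mm); z points along the fingers, y is the line along which they close (so a half turn about z gives the same grasp; the last joint's range is limited). The gripper opens to 88 mm and grips with 3 to 60 N. Pads are 20 mm wide; open, the fingers measure 115 mm over their backs; the gripper's body (75 mm by 178 mm) begins 61 mm behind the grasp point.
Start: joints at [-1.362, 0.423, 1.63, -0, 1.089, -0.019], TCP at [141.166, -608.832, 222.675] pointing down, gripper open.
Joint ranges: [-3, 3], [-0.9, 2.11], [0.09, 2.58], [-1.31, 4.45], [0.11, 2.69], [-2.54, 2.54]. Speed limits (rad/s): [2.39, 2.39, 3.01, 3.14, 3.14, 3.14].

## Interface

Orientations are given as a rotation vector (axis times angle).
In Python, from workcell import ctrl gives the robot as it stands. The module is installed in compiled form; this text tells all that it offers.
- The arm moves only by the tool servo_tool, never from a script. Its argument "rows" is a list of rows, each a list of 7 numbers: the turn, a rotation vector about the tool's x, y, z as a fraction of full scale, then the shift along the tool's x, y, z as a fraction of full scale, then the finger opening in mm, from 0 to 87.8. A call has 1 to 10 rows; each row is the pose to reach, as a shift and turn from the pose commanded when the call began, along the tool's axes at that moment; what a row does not reach only later rows make up. Full scale, the value 1, is 20 cm for a shift and 1.5 rad for a turn. A row lasts 1/8 s, in which the tool goes at most 62.5 mm and 10.7 degrees, less where a joint would pass 70% of its speed; a pose out of reach is approached as far as the arm can. A call with a number of a shift or a turn outside -1 to 1 is refused whole. A call with a gripper value outside its range is refused whole. The fingers move at their own pace and stop on an object; the grip force is fixed at half the most. Time passes only in rows, so rows that repeat a pose let the fingers close. It gives the time, the measured TCP pose, the force, the opening and the grip force at its end, in the units of the state.
- ctrl.get_obs(): the state, without advancing time (a new reading comes with each control period).
- ctrl.get_image(name): name is "side" or "top"; returns (picture, depth): 400x640x3 uint8, red, green, blue; 400x640 float32, mm along the optical axis (not along the pixel's ray), 0 where there is no reading.
- ctrl.camera_info(name): a dict with "intrinsics" (3x3 intrinsics, pixels), "R" (3x3) and "t" (3): a world point X has camera coordinates R X + t. Camera axes: x right, y down, z forward; pixel columns grow to the right and rows downward; lengths in mm; the calibration is good to about 2 mm. A picture is of the moment at which its call begins. camera_info takes no time and is no camera call.
- ctrl.close_job(): hands the job in; it is judged then, once.
The state is a dict: "t": time; "qpos": joint angles; "qvel": joint speeds; "joint_torque": joint torques, N m; "ee_pos": TCP position; "orientation": TCP orientation; "ft_force": force on the tool from outside, world axes, zero at the start; "moment": the same for the moment, N m; "width": finger opening in mm; "grasp_force": force on a finger pad.
Only numpy, scipy, OpenCV 4.12 (cv2) and the standard library are available. Lean on these libraries where they do the work, as an engineer would, in place of code of your own. Each camera call takes 0.05 s, during which the arm holds its last target. There are 200 camera calls.

## Working session

There is one attempt and no reset: what is moved stays moved. The work goes in short steps, Python scripts to look and compute and a tool call to move; the robot and the scene stay as the last step left them, time stands still between calls to the robot, and variables do not carry over. Pictures are saved under pics/ and viewed, at most 14 in all, crops included, and the job is handed in when it is done.

Besides the shell and the picture viewer there is one more tool, called after "Emit:" by a JSON object that holds its "op" and its "data". servo_tool: Moves the arm, as the interface text tells. Its arguments: {"type":"object","properties":{"rows":{"type":"array","items":{"type":"array","items":{"type":"number"}}}},"required":["rows"]}

```bash
mkdir -p pics
python3 - <<'E'
from workcell import ctrl
import cv2,numpy as np
for n in("top","side"):
    im,d=ctrl.get_image(n); np.savez(f"{n}.npz",im=im,d=d)
    cv2.imwrite(f"pics/{n}0.png",im[:,:,::-1])
    c=ctrl.camera_info(n); print(n,{k:np.round(v,3).tolist() for k,v in c.items()})
o=ctrl.get_obs(); print(o)
E
```

```text
top {'intrinsics': [[385.781, 0.0, 318.894], [0.0, 385.781, 197.169], [0.0, 0.0, 1.0]], 'R': [[0.013, -1.0, 0.008], [-0.991, -0.014, -0.133], [0.133, -0.006, -0.991]], 't': [101.987, 533.822, 1284.015]}
side {'intrinsics': [[416.273, 0.0, 320.71], [0.0, 416.273, 197.422], [0.0, 0.0, 1.0]], 'R': [[-0.901, -0.434, 0.007], [-0.156, 0.309, -0.938], [0.405, -0.847, -0.346]], 't': [514.131, 120.961, 1465.801]}
{'t': 0.1, 'qpos': array([-1.36198359e+00,  4.23696525e-01,  1.63061477e+00, -6.99885524e-07,
        1.08858929e+00, -1.89833489e-02]), 'qvel': array([-0.0007649 , -0.00016465,  0.00029884,  0.00062113,  0.00045648,
       -0.00105125]), 'joint_torque': array([ 3.43593993e-04, -5.45614278e+01, -2.74325019e+01,  6.44143671e-02,
        1.87466905e-02, -1.28818044e-05]), 'ee_pos': array([ 141.07622086, -608.35882138,  222.02134989]), 'orientation': array([-3.11994349e+00, -3.56900635e-01,  1.95597836e-04]), 'ft_force': array([-0.77311094, -0.07867591,  1.10910587]), 'moment': array([-0.02440352,  0.03030952,  0.00252238]), 'grasp_force': 0.0, 'width': 88.01894115631102}
```

```bash
ls .
```

```text
pics
side.npz
top.npz
```

View pics/top0.png

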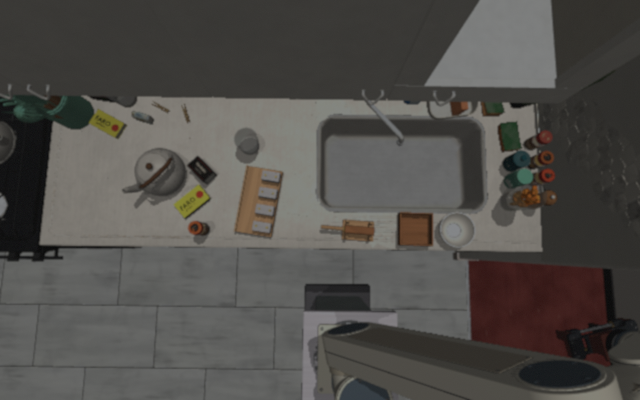

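View pics/side0.png

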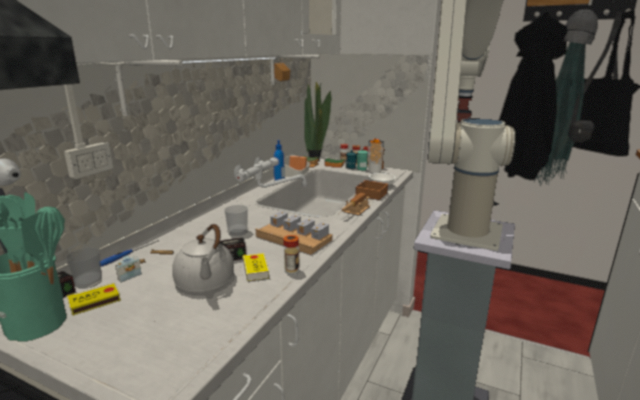

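The top view shows the rack at (260,200) with sleeves at (270,176) to (262,227). The pusher and rest are at (350,230), the tub at (415,229) and the bowl at (457,231). The jar (198,228), carton (192,201) and matchbox (203,169) are on the left. I'll crop for detail.

Run:
```python
import cv2,numpy as np
t=np.load("top.npz")["im"];s=np.load("side.npz")["im"]
z=lambda a,f:cv2.convertScaleAbs(cv2.resize(a,None,fx=f,fy=f,interpolation=cv2.INTER_CUBIC),alpha=1.3)
A=z(t[160:250,225:325],4)
B=z(t[205:255,315:480],4)
C=np.zeros((590,800,3),np.uint8)
C[:360,:400]=A; C[370:570,:660]=B
D=z(s[205:255,250:340],4); C[:200,410:770]=D
E=z(s[175:220,340:395],3); C[210:345,410:575]=E
cv2.imwrite("pics/crop1.png",C[:,:,::-1])
```

```text
(no output)
```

View pics/crop1.png

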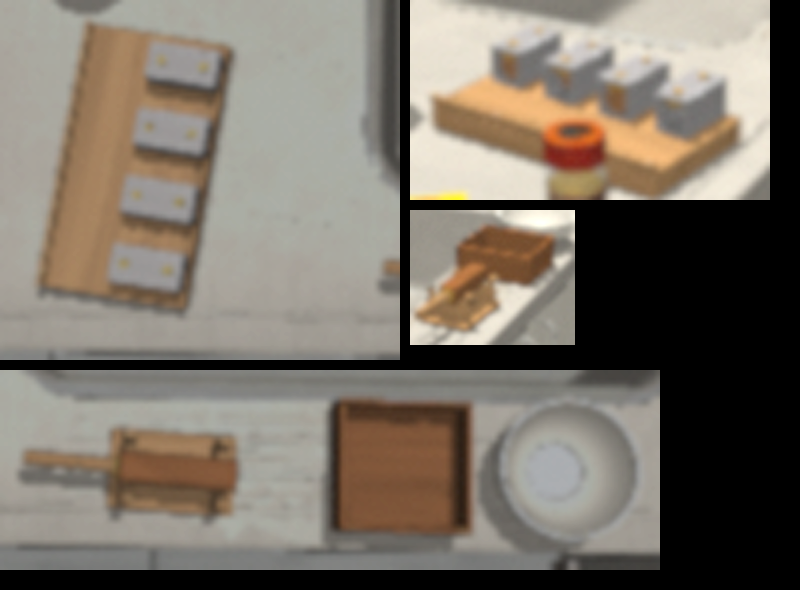

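The rack crop shows four sleeves. From the side, the far ends of sleeves 0, 1 and 2 (from the left) show stopper colour, and sleeve 3 looks grey, perhaps empty. The pusher lies in its rest with the dowel to the left. Next I measure.

```bash
cat > h.py <<'E'
import numpy as np,cv2
from workcell import ctrl
from scipy.spatial.transform import Rotation as Ro
class Cam:
    def __init__(s,n):
        c=ctrl.camera_info(n); s.K,s.R,s.t=[np.array(c[k],float) for k in("intrinsics","R","t")]
        s.c=-s.R.T@s.t
    def plane(s,uv,z):
        uv=np.atleast_2d(uv).astype(float)
        r=np.c_[uv,np.ones(len(uv))]@np.linalg.inv(s.K).T@s.R
        return s.c+r*((z-s.c[2])/r[:,2])[:,None]
    def cloud(s,d):
        v,u=np.mgrid[:d.shape[0],:d.shape[1]]
        p=np.stack([u,v,np.ones_like(u)],-1)@np.linalg.inv(s.K).T*d[...,None]
        return (p-s.t)@s.R
    def px(s,X):
        p=(np.atleast_2d(X)@s.R.T+s.t)@s.K.T; return p[:,:2]/p[:,2:]
def blobs(m,amin):
    n,l,st,ce=cv2.connectedComponentsWithStats(m.astype(np.uint8),connectivity=4)
    return [(l==i,ce[i],st[i]) for i in range(1,n) if st[i,4]>=amin]
def tool():
    o=ctrl.get_obs(); return o,Ro.from_rotvec(o["orientation"]).as_matrix()
E
python3 - <<'E'
from h import *
c=Cam("top");f=np.load("top.npz");d,im=f["d"],f["im"];P=c.cloud(d)
hsv=cv2.cvtColor(im,cv2.COLOR_RGB2HSV)
# table height check
print("table z",np.round(np.median(P[215:240,290:310,2]),1))
roi=np.zeros(d.shape,bool);roi[150:250,230:480]=1
for lo,hi,nm in((50,70,"50-70"),(34,50,"34-50"),(15,34,"15-34")):
    print(nm)
    for m,ce,st in blobs(roi&(P[...,2]>lo)&(P[...,2]<hi),8):
        q=P[m]; print(st.tolist(),"px",np.round(ce,1),"mean",np.round(q.mean(0),1),"min",np.round(q.min(0)),"max",np.round(q.max(0)))
# colour: sleeves (low sat inside rack), wood
for nm,m in(("steel",(hsv[...,1]<40)&(hsv[...,2]>100)),("wood",(hsv[...,1]>70))):
    pass
print("hsv samples",hsv[176,270],hsv[200,250],hsv[205,290],hsv[231,345],hsv[230,325],hsv[222,350],hsv[230,415])
E
```

```text
table z 0.2
50-70
[261, 170, 19, 12, 168] px [270. 176.] mean [599.3 276.   57.9] min [582. 246.  50.] max [621. 306.  64.]
[258, 187, 19, 12, 170] px [267.  192.7] mean [541.9 284.2  58.2] min [524. 254.  51.] max [561. 315.  66.]
[255, 204, 19, 12, 170] px [264.  209.6] mean [484.7 292.5  58.1] min [467. 262.  51.] max [504. 323.  65.]
[251, 221, 20, 12, 172] px [260.7 226.7] mean [427.6 301.6  58.1] min [410. 271.  51.] max [446. 334.  64.]
[343, 225, 31, 11, 233] px [358.4 230. ] mean [421.3 -23.5  56.1] min [405. -73.  50.] max [438.  28.  64.]
[333, 227, 5, 3, 9] px [335.4 228. ] mean [427.   52.8  52.2] min [424.  48.  50.] max [430.  61.  55.]
34-50
[250, 150, 6, 3, 8] px [252.6 151.1] mean [688.4 340.2  42.8] min [684. 334.  35.] max [695. 348.  50.]
[399, 212, 34, 35, 226] px [416.  227.6] mean [ 432.7 -219.    43.4] min [ 372. -274.   34.] max [ 485. -160.   49.]
[445, 212, 22, 7, 61] px [455.9 214.6] mean [ 478.6 -355.7   42.1] min [ 468. -389.   34.] max [ 487. -317.   50.]
[441, 216, 34, 32, 171] px [464.7 234.9] mean [ 410.3 -383.4   42. ] min [ 369. -415.   34.] max [
[... 1393 characters left out ...]
36. -272.   15.] max [ 478. -269.   34.]
[441, 215, 30, 31, 347] px [457.6 229.4] mean [ 429.7 -366.8   23.4] min [ 376. -408.   15.] max [ 478. -308.   34.]
[368, 225, 4, 3, 8] px [369.6 226. ] mean [436.8 -65.   26.9] min [433. -70.  18.] max [441. -60.  33.]
[429, 229, 2, 9, 13] px [429.5 233.2] mean [ 415.3 -269.4   25.3] min [ 402. -271.   17.] max [ 430. -267.   33.]
[344, 233, 4, 6, 9] px [344.9 235. ] mean [405.1  19.1  24.6] min [395.  12.  17.] max [412.  22.  32.]
[429, 238, 2, 7, 10] px [429.3 241.4] mean [ 387.4 -269.    22.5] min [ 378. -270.   16.] max [ 399. -268.   32.]
hsv samples [  0   4 119] [ 15 108 128] [ 34  15 132] [ 13 139  86] [20 18 83] [ 15 109 119] [ 12 140 100]
```

```bash
cat >> h.py <<'E'
def plan(calls,start=None):
    """calls: list of lists of (x,y,z,psi,width,n) world TCP targets, tool down, psi=angle of tool x. Prints rows."""
    if start is None:
        o,R=tool(); p=o["ee_pos"].copy()
    else:
        p=np.array(start[:3],float); R=down(start[3])
    for k,c in enumerate(calls):
        p0,R0=p,R; out=[]
        for x,y,z,psi,w,n in c:
            s=np.round(R0.T@(np.array([x,y,z])-p0)/200,3)
            t=np.round(Ro.from_matrix(R0.T@down(psi)).as_rotvec()/1.5,3)
            out.append((n,[*(t+0.0).tolist(),*(s+0.0).tolist(),w]))
            if max(abs(s).max(),abs(t).max())>1: print("OVER")
        p=p0+R0@s*200; R=R0@Ro.from_rotvec(t*1.5).as_matrix()
        print("call",k)
        for n,r in out: print("  %dx"%n,r)
def down(psi):
    c,s=np.cos(psi),np.sin(psi); return np.array([[c,s,0],[s,-c,0],[0,0,-1.]])
E
python3 - <<'E'
from h import *
c=Cam("top");f=np.load("top.npz");P=c.cloud(f["d"])
m=(P[...,2]>52)&(P[...,2]<64)&(P[...,0]>400)&(P[...,0]<440)&(P[...,1]>-80)&(P[...,1]<32)
q=P[m][:,:2];u,s,vt=np.linalg.svd(q-q.mean(0));print(q.mean(0),vt[0])
S=np.array([[599.3,276],[541.9,284.2],[484.7,292.5],[427.6,301.6]])
u,s,vt=np.linalg.svd(S-S.mean(0));print(S.mean(0),vt[0],np.arctan2(abs(vt[0][0]),abs(vt[0][1])))
# bystanders
for m,ce,st in blobs((P[...,2]>15)&(P[...,1]>350)&(P[...,1]<620)&(P[...,0]>330)&(P[...,0]<720),10):
    q=P[m];print(np.round(np.percentile(q,2,0)),np.round(np.percentile(q,98,0)))
ps=1.495
plan([[(280,-450,200,.228,60,5)],[(390,-280,180,.228,60,5)],[(418,-100,170,ps,60,8)],[(422.5,-8.5,80,ps,60,4),(422.5,-8.5,24,ps,60,4)]])
E
```

```text
[421.28103322 -22.69376596] [-0.06988608 -0.99755498]
[513.375 288.575] [-0.98912472  0.14707919] 1.4231816263581096
[662. 355. 593.] [664. 609. 889.]
[680. 351.  16.] [719. 397.  89.]
[546. 576.  19.] [671. 619. 151.]
[582. 476.  23.] [660. 553.  57.]
[413. 351.  19.] [630. 392.  34.]
[466. 498.  18.] [562. 601.  30.]
[398. 485.  21.] [440. 526. 110.]
call 0
  5x [-0.001, 0.0, 0.0, 0.855, -0.614, 0.111, 60]
call 1
  5x [0.0, 0.0, 0.0, 0.728, -0.704, 0.1, 60]
call 2
  8x [0.0, 0.0, -0.845, 0.34, -0.845, 0.05, 60]
call 3
  4x [0.0, 0.0, 0.0, 0.458, -0.012, 0.45, 60]
  4x [0.0, 0.0, 0.0, 0.458, -0.012, 0.73, 60]
```

Emit:
{"op": "servo_tool", "data": {"rows": [[0,0,0,0.855,-0.614,0.111,60],[0,0,0,0.855,-0.614,0.111,60],[0,0,0,0.855,-0.614,0.111,60],[0,0,0,0.855,-0.614,0.111,60],[0,0,0,0.855,-0.614,0.111,60]]}}

```text
t: 0.72
ee_pos: [280.8, -449.1, 200.1]
orientation: [-3.12, -0.361, 0.001]
ft_force: [-0.2, -0.7, 0.3]
width: 59.9
grasp_force: 0.0
```

Emit:
{"op": "servo_tool", "data": {"rows": [[0,0,0,0.728,-0.704,0.1,60],[0,0,0,0.728,-0.704,0.1,60],[0,0,0,0.728,-0.704,0.1,60],[0,0,0,0.728,-0.704,0.1,60],[0,0,0,0.728,-0.704,0.1,60]]}}

```text
t: 1.35
ee_pos: [390.3, -281.0, 180.5]
orientation: [3.121, 0.359, -0.0]
ft_force: [0.5, -0.1, 0.4]
width: 60.0
grasp_force: 0.0
```

Emit:
{"op": "servo_tool", "data": {"rows": [[0,0,-0.845,0.34,-0.845,0.05,60],[0,0,-0.845,0.34,-0.845,0.05,60],[0,0,-0.845,0.34,-0.845,0.05,60],[0,0,-0.845,0.34,-0.845,0.05,60],[0,0,-0.845,0.34,-0.845,0.05,60],[0,0,-0.845,0.34,-0.845,0.05,60],[0,0,-0.845,0.34,-0.845,0.05,60],[0,0,-0.845,0.34,-0.845,0.05,60]]}}

```text
t: 2.35
ee_pos: [418.3, -102.3, 170.7]
orientation: [2.307, 2.131, 0.0]
ft_force: [-0.3, 1.1, -0.6]
width: 60.5
grasp_force: 0.0
```

Emit:
{"op": "servo_tool", "data": {"rows": [[0,0,0,0.468,-0.014,0.45,60],[0,0,0,0.468,-0.014,0.45,60],[0,0,0,0.468,-0.014,0.733,60],[0,0,0,0.468,-0.014,0.733,60],[0,0,0,0.468,-0.014,0.733,60],[0,0,0,0.468,-0.014,0.733,60],[0,0,0,0.468,-0.014,0.733,10],[0,0,0,0.468,-0.014,0.733,10],[0,0,0,0.468,-0.014,0.733,10],[0,0,0,0.468,-0.014,0.733,10]]}}

```text
t: 3.6
ee_pos: [422.8, -7.0, 24.1]
orientation: [2.303, 2.136, 0.001]
ft_force: [-0.3, -0.3, 8.0]
width: 25.6
grasp_force: 30.0
```

Run:
```python
from h import *
plan([[(422.8,-7,90,1.497,10,3),(403.5,139.4,60,1.423,10,6)]])
```

```text
call 0
  3x [0.001, 0.0, -0.001, 0.0, 0.0, -0.329, 10]
  6x [0.001, 0.0, 0.048, 0.723, -0.151, -0.179, 10]
```

Emit:
{"op": "servo_tool", "data": {"rows": [[0,0,0,0,0,-0.1,10],[0,0,0,0,0,-0.33,10],[0,0,0,0,0,-0.33,10],[0,0,0.02,0.2,-0.04,-0.3,10],[0,0,0.048,0.5,-0.1,-0.25,10],[0,0,0.048,0.723,-0.151,-0.18,10],[0,0,0.048,0.723,-0.151,-0.18,10],[0,0,0.048,0.723,-0.151,-0.18,10]]}}

```text
t: 4.6
ee_pos: [402.5, 139.1, 59.1]
orientation: [-2.378, -2.052, 0.003]
ft_force: [-0.3, 0.2, -1.1]
width: 25.9
grasp_force: 30.0
```

```bash
cat > tip.py <<'E'
from h import *
c=Cam("top");im,d=ctrl.get_image("top");np.savez("top.npz",im=im,d=d);P=c.cloud(d)
o,R=tool();p=o["ee_pos"];print("tcp",p.round(1),"ft",o["ft_force"].round(1),o["width"].round(1),"psi",np.arctan2(R[1,0],R[0,0]).round(3))
L=(P-p)@R   # tool coords
m=(L[...,0]>45)&(L[...,0]<140)&(abs(L[...,1])<15)&(L[...,2]<-10)&(L[...,2]>-40)
q=L[m];x=q[:,0];print(len(q),"x range",x.min().round(1),x.max().round(1))
A=np.c_[x,np.ones(len(x))];dw=(x>68)
for k,n in((1,"y"),(2,"z top")):
    s=np.linalg.lstsq(A[dw],q[dw][:,k],rcond=None)[0];print(n,"slope",s[0].round(3),"at tip 114",(s@[114,1]).round(1),"at 70",(s@[70,1]).round(1))
E
python3 tip.py
```

```text
Traceback (most recent call last):
  File "tip.py", line 3, in <module>
    o,R=tool();p=o["ee_pos"];print("tcp",p.round(1),"ft",o["ft_force"].round(1),o["width"].round(1),"psi",np.arctan2(R[1,0],R[0,0]).round(3))
                                                                                ^^^^^^^^^^^^^^^^
AttributeError: 'float' object has no attribute 'round'
```

```bash
sed -i 's/o\["width"\].round(1)/round(o["width"],1)/' tip.py; python3 tip.py
```

```text
tcp [403.1 138.5  59.7] ft [-0.1 -0.1 -1. ] 26.1 psi 1.422
21 x range 93.0 111.3
y slope 0.28 at tip 114 0.8 at 70 -11.5
z top slope -0.085 at tip 114 -25.6 at 70 -21.8
```

Emit:
{"op": "servo_tool", "data": {"rows": [[0,0,0,0,0,0.1,10],[0,0,0,0,0,0.196,10],[0,0,0,0,0,0.196,10],[0,0,0,0.05,0,0.196,10],[0,0,0,0.1,0,0.196,10],[0,0,0,0.14,0,0.196,10],[0,0,0,0.14,0,0.196,10]]}}

```text
t: 5.58
ee_pos: [407.7, 168.1, 21.0]
orientation: [2.377, 2.053, 0.002]
ft_force: [-0.5, -0.6, -2.0]
width: 25.8
grasp_force: 30.0
```

Emit:
{"op": "servo_tool", "data": {"rows": [[0,0,0,0.08,0,0.002,10],[0,0,0,0.16,0,0.002,10],[0,0,0,0.24,0,0.002,10],[0,0,0,0.32,0,0.002,10],[0,0,0,0.32,0,0.002,10]]}}

```text
t: 6.2
ee_pos: [417.1, 231.9, 20.3]
orientation: [2.377, 2.054, 0.001]
ft_force: [-0.5, 0.4, -1.2]
width: 26.1
grasp_force: 30.0
```

```bash
cat > look.py <<'E'
import sys;from h import *
im,d=ctrl.get_image("top");np.savez("top.npz",im=im,d=d);P=Cam("top").cloud(d)
rx=np.array([.1471,.9891]);ry=np.array([-.9891,.1471]);r0=np.array([513.4,288.6])
X=(P[...,:2]-r0)@rx;Y=(P[...,:2]-r0)@ry
print("ledge objects (rack x,y | world | zmax)")
for m,ce,st in blobs((X>33)&(X<100)&(abs(Y)<140)&(P[...,2]>34)&(P[...,2]<75),6):
    print(st[4],np.round([X[m].min(),X[m].max(),Y[m].min(),Y[m].max()]),P[m].mean(0).round(1),P[m][:,2].max().round(0))
s,ds=ctrl.get_image("side");np.savez("side.npz",im=s,d=ds)
z=lambda a,f:cv2.convertScaleAbs(cv2.resize(a,None,fx=f,fy=f,interpolation=cv2.INTER_CUBIC),alpha=1.3)
C=np.zeros((560,800,3),np.uint8)
A=z(im[160:250,225:345],4);B=z(s[200:255,245:355],4)
C[:360,:480]=A;C[340:560,360:800]=B
if len(sys.argv)>1: cv2.imwrite("pics/"+sys.argv[1],C[:,:,::-1])
E
python3 look.py l1.png
```

```text
ledge objects (rack x,y | world | zmax)
```

View pics/l1.png

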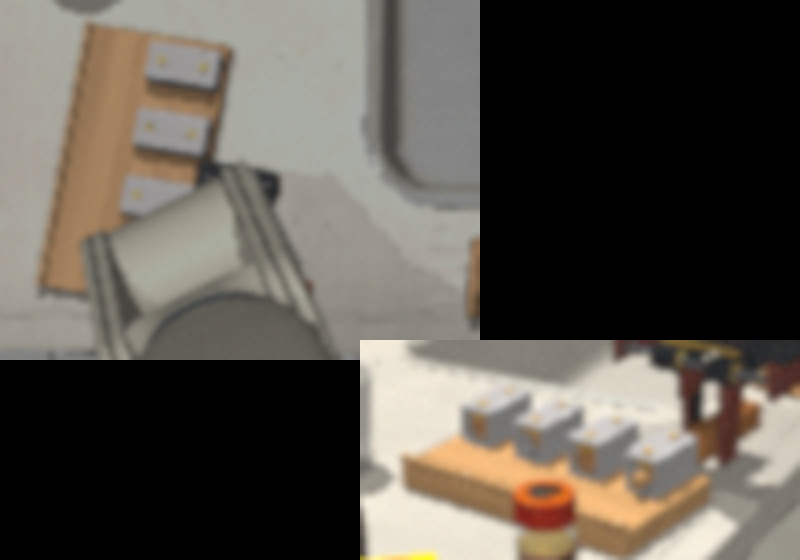

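The dowel tip shows at sleeve 3's far end, at crop (640,478), with nothing pushed out and no force felt, so sleeve 3 is empty. Next is sleeve 2.

Emit:
{"op": "servo_tool", "data": {"rows": [[0,0,0,-0.25,0,0,10],[0,0,0,-0.5,0,0,10],[0,0,0,-0.5,0,0,10],[0,0,0,-0.5,0.15,0,10],[0,0,0,-0.5,0.29,0,10],[0,0,0,-0.5,0.29,0,10],[0,0,0,-0.45,0.29,0,10],[0,0,0,-0.38,0.29,0,10],[0,0,0,-0.34,0.29,0,10],[0,0,0,-0.34,0.29,0,10]]}}

```text
t: 7.55
ee_pos: [463.9, 155.7, 20.3]
orientation: [2.377, 2.054, 0.0]
ft_force: [-1.1, 0.1, -1.6]
width: 25.7
grasp_force: 30.0
```

Emit:
{"op": "servo_tool", "data": {"rows": [[0,0,0,0.07,0,0,10],[0,0,0,0.14,0,0,10],[0,0,0,0.2,0,0,10]]}}

```text
t: 7.92
ee_pos: [470.2, 195.3, 20.3]
orientation: [2.379, 2.052, 0.0]
ft_force: [0.2, -0.1, -1.1]
width: 26.0
grasp_force: 30.0
```

```bash
python3 look.py l2.png
```

```text
ledge objects (rack x,y | world | zmax)
33 [33. 48. 17. 40.] [490.4 333.6  47. ] 57.0
```

View pics/l2.png

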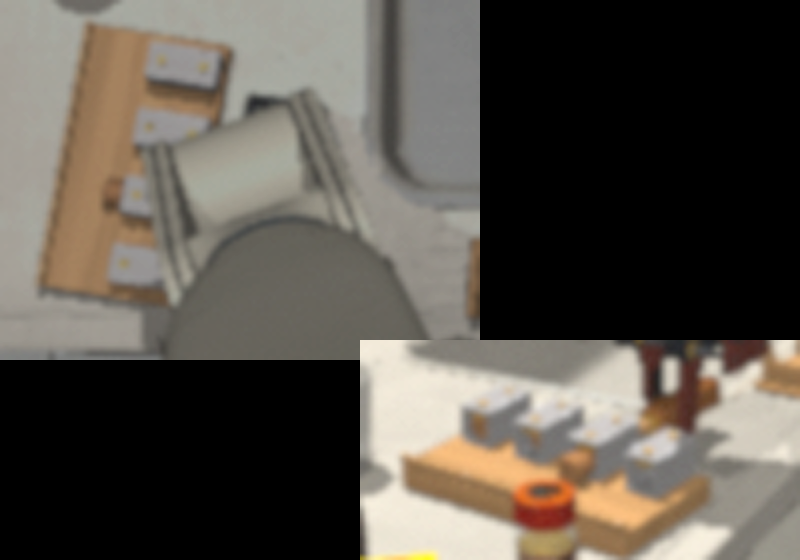

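The stopper in sleeve 2 is emerging, with its front at rack x ≈ 48 (side crop (577,462)). I finish this push, then do sleeve 1.

Emit:
{"op": "servo_tool", "data": {"rows": [[0,0,0,0.07,0,0,10],[0,0,0,0.14,0,0,10],[0,0,0,0.14,0,0,10]]}}

```text
t: 8.4
ee_pos: [474.6, 223.1, 20.4]
orientation: [2.378, 2.053, 0.002]
ft_force: [0.2, -0.5, -1.1]
width: 25.9
grasp_force: 30.0
```

Emit:
{"op": "servo_tool", "data": {"rows": [[0,0,0,-0.25,0,0,10],[0,0,0,-0.5,0,0,10],[0,0,0,-0.5,0,0,10],[0,0,0,-0.5,0.15,0,10],[0,0,0,-0.5,0.29,0,10],[0,0,0,-0.5,0.29,0,10],[0,0,0,-0.45,0.29,0,10],[0,0,0,-0.38,0.29,0,10],[0,0,0,-0.34,0.29,0,10],[0,0,0,-0.34,0.29,0,10]]}}

```text
t: 9.65
ee_pos: [521.3, 147.2, 20.3]
orientation: [2.377, 2.054, 0.0]
ft_force: [0.6, 0.4, -2.0]
width: 26.0
grasp_force: 30.0
```

```bash
python3 look.py; python3 tip.py; python3 -c "
from h import *
for S in((599.3,276),(541.9,284.2),(484.7,292.5)):
    o,R=tool();print(((o['ee_pos'][:2]-S)@np.array([.1471,.9891])).round(1),((o['ee_pos'][:2]-S)@np.array([.9891,-.1471])).round(1))"
```

```text
ledge objects (rack x,y | world | zmax)
77 [42. 78. 16. 39.] [494.4 351.8  44.4] 55.0
tcp [521.2 146.1  20.2] ft [ 0.2 -0.3 -2.1] 25.9 psi 1.424
100 x range 88.5 139.8
y slope 0.036 at tip 114 -1.1 at 70 -2.7
z top slope -0.313 at tip 114 -30.8 at 70 -17.0
-140.0 -58.2
-139.6 -0.2
-139.4 57.6
```

Emit:
{"op": "servo_tool", "data": {"rows": [[0,0,0,0.07,0,0,10],[0,0,0,0.14,0,0,10],[0,0,0,0.21,0,0,10],[0,0,0,0.28,0,0,10],[0,0,0,0.345,0,0,10],[0,0,0,0.345,0,0,10]]}}

```text
t: 10.55
ee_pos: [532.2, 216.1, 20.5]
orientation: [2.377, 2.053, 0.003]
ft_force: [0.1, -0.1, -1.1]
width: 25.6
grasp_force: 30.0
```

Emit:
{"op": "servo_tool", "data": {"rows": [[0,0,0,-0.25,0,0,10],[0,0,0,-0.5,0,0,10],[0,0,0,-0.5,0,0,10],[0,0,0,-0.5,0.15,0,10],[0,0,0,-0.5,0.29,0,10],[0,0,0,-0.5,0.29,0,10],[0,0,0,-0.45,0.29,0,10],[0,0,0,-0.38,0.29,0,10],[0,0,0,-0.34,0.29,0,10],[0,0,0,-0.34,0.29,0,10]]}}

```text
t: 11.8
ee_pos: [578.8, 139.8, 20.3]
orientation: [2.377, 2.054, 0.0]
ft_force: [-0.0, 0.2, -2.2]
width: 26.0
grasp_force: 30.0
```

```bash
python3 look.py l3.png; python3 -c "
from h import *
for S in((599.3,276),(541.9,284.2),(484.7,292.5)):
    o,R=tool();print(((o['ee_pos'][:2]-S)@np.array([.1471,.9891])).round(1),((o['ee_pos'][:2]-S)@np.array([.9891,-.1471])).round(1),o['ee_pos'][2])"
```

```text
ledge objects (rack x,y | world | zmax)
62 [ 44.  81. -43. -21.] [553.8 343.4  42.3] 52.0
77 [42. 78. 16. 40.] [494.4 351.1  44. ] 49.0
-138.7 -0.2 20.259310508542672
-138.4 57.8 20.259310508542672
-138.2 115.6 20.259310508542672
```

View pics/l3.png

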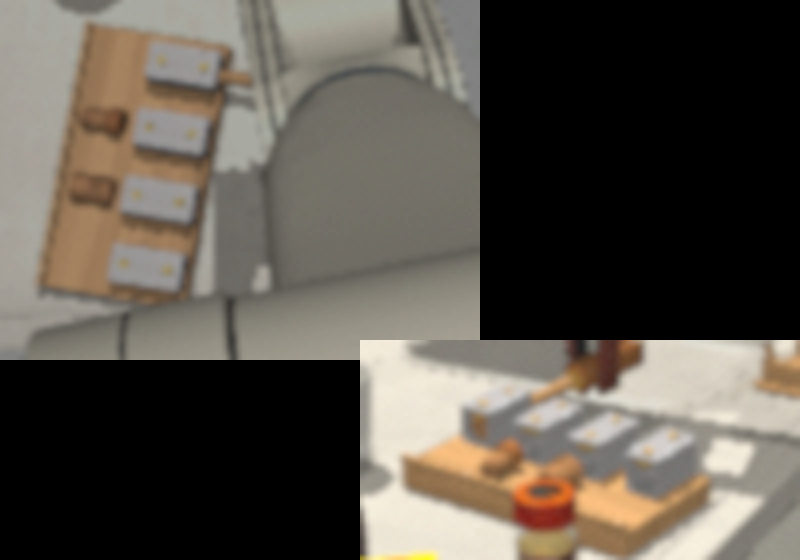

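Two stoppers lie on the ledge: one T-shaped out of sleeve 1 at crop (103,120), head toward the sleeve, and one plain out of sleeve 2 at (93,189). Now I push sleeve 0.

Emit:
{"op": "servo_tool", "data": {"rows": [[0,0,0,0.07,0,0,10],[0,0,0,0.14,0,0,10],[0,0,0,0.21,0,0,10],[0,0,0,0.28,0,0,10],[0,0,0,0.34,0,0,10],[0,0,0,0.34,0,0,10]]}}

```text
t: 12.65
ee_pos: [589.2, 207.0, 20.3]
orientation: [2.378, 2.053, 0.001]
ft_force: [-0.2, -0.5, -1.6]
width: 26.2
grasp_force: 30.0
```

Emit:
{"op": "servo_tool", "data": {"rows": [[0,0,0,-0.25,0,0,10],[0,0,0,-0.5,0,0,10],[0,0,0,-0.55,0,0,10],[0,0,0,-0.55,0,0,10],[0,0,0,-0.6,0,-0.25,10],[0,0,0,-0.6,0,-0.4,10],[0,0,0,-0.6,0,-0.4,10]]}}

```text
t: 13.52
ee_pos: [573.6, 88.6, 102.6]
orientation: [2.376, 2.051, 0.008]
ft_force: [-0.3, 0.1, -1.2]
width: 26.0
grasp_force: 30.0
```

```bash
python3 look.py; python3 tip.py
python3 - <<'E'
from h import *
plan([[(500,50,100,1.48,10,6)],[(422.8,-7,85,1.497,10,5)],])
E
```

```text
ledge objects (rack x,y | world | zmax)
75 [ 43.  80. -99. -76.] [607.5 335.8  44.3] 54.0
63 [ 44.  81. -43. -21.] [553.7 343.3  42.8] 51.0
75 [42. 78. 16. 40.] [494.1 351.9  44.5] 54.0
tcp [570.6  87.9  99.2] ft [-0.4 -0.6 -1.2] 25.7 psi 1.424
58 x range 63.7 111.2
y slope -0.003 at tip 114 -1.5 at 70 -1.3
z top slope -0.021 at tip 114 -25.6 at 70 -24.7
call 0
  6x [-0.001, 0.0, -0.037, -0.239, -0.322, -0.004, 10]
call 1
  5x [0.0, 0.0, -0.011, -0.319, -0.358, 0.076, 10]
```

Emit:
{"op": "servo_tool", "data": {"rows": [[0,0,-0.037,-0.239,-0.322,0,10],[0,0,-0.037,-0.239,-0.322,0,10],[0,0,-0.037,-0.239,-0.322,0,10],[0,0,-0.037,-0.239,-0.322,0,10]]}}

```text
t: 14.18
ee_pos: [502.3, 49.8, 100.2]
orientation: [2.321, 2.116, 0.002]
ft_force: [0.6, 0.4, -1.7]
width: 25.6
grasp_force: 30.0
```

Emit:
{"op": "servo_tool", "data": {"rows": [[0,0,-0.011,-0.319,-0.358,0.076,10],[0,0,-0.011,-0.319,-0.358,0.076,10],[0,0,-0.011,-0.319,-0.358,0.076,10],[0,0,-0.011,-0.319,-0.358,0.076,10],[0,0,-0.011,-0.319,-0.358,0.076,10]]}}

```text
t: 14.8
ee_pos: [425.4, -7.1, 85.4]
orientation: [2.302, 2.136, 0.002]
ft_force: [0.1, -0.8, -1.4]
width: 25.8
grasp_force: 30.0
```

```bash
python3 tip.py
python3 - <<'E'
from h import *
plan([[(422.8,-7,26,1.497,10,5)]])
E
```

```text
tcp [425.   -7.1  85.3] ft [ 0.6  0.5 -2. ] 25.8 psi 1.496
80 x range 47.8 109.6
y slope 0.023 at tip 114 -0.6 at 70 -1.6
z top slope 0.02 at tip 114 -23.5 at 70 -24.4
call 0
  5x [0.001, 0.0, -0.001, 0.0, -0.011, 0.297, 10]
```

Emit:
{"op": "servo_tool", "data": {"rows": [[0,0,0,0,-0.011,0.15,10],[0,0,0,0,-0.011,0.25,10],[0,0,0,0,-0.011,0.302,10],[0,0,0,0,-0.011,0.302,10],[0,0,0,0,-0.011,0.302,10]]}}

```text
t: 15.48
ee_pos: [421.8, -7.3, 24.9]
orientation: [2.303, 2.136, 0.001]
ft_force: [-0.2, 0.4, -2.1]
width: 25.5
grasp_force: 30.0
```

Emit:
{"op": "servo_tool", "data": {"rows": [[0,0,0,0,0,0,60],[0,0,0,0,0,0,60],[0,0,0,0,0,0,60],[0,0,0,0,0,0,60],[0,0,0,0,0,-0.3,60],[0,0,0,0,0,-0.5,60],[0,0,0,0,0,-0.5,60]]}}

```text
t: 16.35
ee_pos: [423.3, -7.5, 127.1]
orientation: [2.301, 2.133, 0.007]
ft_force: [0.3, 0.1, 0.1]
width: 59.8
grasp_force: 0.0
```

```bash
cat > stp.py <<'E'
from h import *
rx=np.array([.1471,.9891]);ry=np.array([-.9891,.1471]);r0=np.array([513.4,288.6])
P=Cam("top").cloud(np.load("top.npz")["d"])
X=(P[...,:2]-r0)@rx;Y=(P[...,:2]-r0)@ry
for m,ce,st in blobs((X>33)&(X<100)&(abs(Y)<140)&(P[...,2]>30)&(P[...,2]<75),6):
    x,y,z=X[m],Y[m],P[m][:,2]
    print("px",st[4],"x",np.percentile(x,[1,99]).round(),"y",y.mean().round(1),"ctr world",(r0+rx*np.mean([x.min(),x.max()])+ry*y.mean()).round(1))
    for a in np.arange(40,84,6):
        k=(x>=a)&(x<a+6)
        if k.sum()>2:print("   x%d n%d width %.1f ztop %.1f"%(a,k.sum(),np.ptp(y[k]),np.percentile(z[k],90)))
E
python3 look.py l4.png; python3 stp.py
python3 - <<'E'
from h import *
f=np.load("top.npz");P=Cam("top").cloud(f["d"])
for nm,lo,hi,y0,y1,x0,x1 in(("handle",50,64,-85,40,395,450),("tub",34,52,-320,-110,340,520),("bowl",34,52,-480,-285,340,520)):
    m=(P[...,2]>lo)&(P[...,2]<hi)&(P[...,1]>y0)&(P[...,1]<y1)&(P[...,0]>x0)&(P[...,0]<x1);q=P[m]
    if len(q):print(nm,len(q),q.min(0).round(),q.max(0).round(),q.mean(0).round(1))
E
```

```text
ledge objects (rack x,y | world | zmax)
72 [ 43.  80. -99. -76.] [607.4 335.7  44.7] 54.0
62 [ 44.  81. -43. -21.] [553.5 343.2  42.7] 50.0
78 [42. 78. 16. 40.] [494.2 351.7  44.1] 52.0
px 20 x [88. 94.] y -96.9 ctr world [622.7 364.5]
px 75 x [43. 79.] y -86.0 ctr world [607.4 336.4]
   x40 n10 width 21.2 ztop 47.0
   x46 n11 width 19.5 ztop 48.4
   x52 n13 width 21.6 ztop 49.0
   x58 n12 width 21.5 ztop 47.9
   x64 n10 width 19.2 ztop 49.7
   x70 n12 width 20.4 ztop 47.8
   x76 n7 width 22.3 ztop 46.5
px 10 x [88. 94.] y -61.1 ctr world [587.2 369.7]
px 6 x [89. 94.] y -44.9 ctr world [571.3 372.7]
px 64 x [44. 80.] y -31.7 ctr world [553.9 345.4]
   x40 n7 width 17.2 ztop 44.0
   x46 n12 width 20.5 ztop 48.6
   x52 n14 width 21.1 ztop 49.0
   x58 n7 width 13.1 ztop 46.8
   x64 n8 width 16.8 ztop 46.0
   x70 n9 width 15.7 ztop 42.3
   x76 n7 width 14.8 ztop 40.5
px 13 x [88. 94.] y -9.8 ctr world [536.5 377.2]
px 81 x [43. 77.] y 28.4 ctr world [494.2 352.5]
   x40 n13 width 21.3 ztop 44.7
   x46 n12 width 20.1 ztop 48.6
   x52 n13 width 24.2 ztop 47.1
   x58 n13 width 21.0 ztop 48.5
   x64 n14 width 20.6 ztop 47.9
   x70 n12 width 21.7 ztop 47.6
   x76 n4 width 9.7 ztop 49.1
px 6 x [88. 93.] y 29.9 ctr world [497.1 382.6]
px 9 x [88. 94.] y 47.1 ctr world [480.2 385.8]
px 12 x [88. 94.] y 69.7 ctr world [457.9 389. ]
px 7 x [88. 94.] y 110.9 ctr world [417.1 394.8]
handle 2 [421.  37.  51.] [424.  37.  51.] [422.2  37.5  50.8]
tub 212 [ 372. -318.   35.] [ 485. -164.   51.] [ 433.2 -251.2   44.2]
bowl 269 [ 369. -416.   34.] [ 487. -298.   52.] [ 428.  -368.8   42.3]
```

View pics/l4.png

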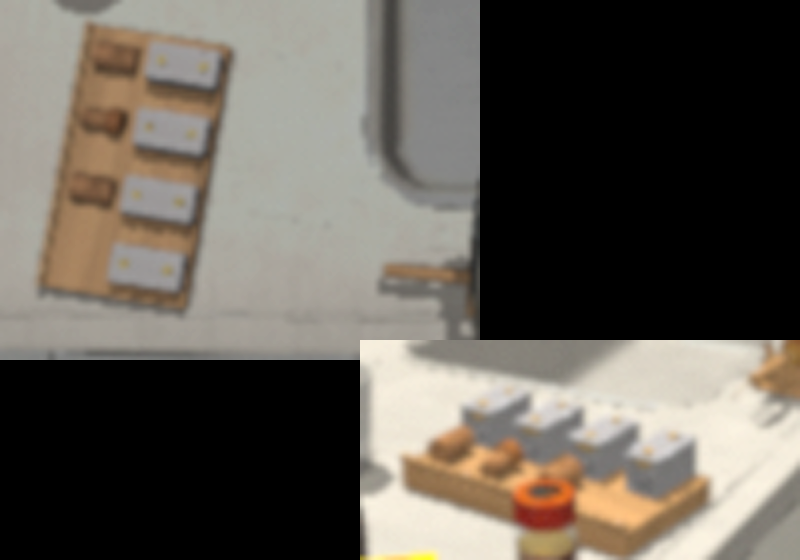

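Ledge: plain corks at crop (115,58) (sleeve 0) and (93,189) (sleeve 2), with constant width of about 21–24 mm. The headed stopper is at (103,120) with its head toward the sleeve (width falls off at x > 58). Picking the sleeve 2 cork first.

Run:
```python
from h import *
ps=1.423
plan([[(455,172,125,ps,50,5)],[(494.2,352.5,100,ps,50,5)],[(494.2,352.5,28,ps,50,4)]])
```

```text
call 0
  5x [0.0, 0.0, 0.048, 0.907, 0.101, -0.002, 50]
call 1
  5x [0.0, 0.0, 0.0, 0.922, 0.061, 0.126, 50]
call 2
  4x [0.0, 0.0, 0.0, 0.0, 0.0, 0.36, 50]
```

Emit:
{"op": "servo_tool", "data": {"rows": [[0,0,0.048,0.907,0.101,0,50],[0,0,0.048,0.907,0.101,0,50],[0,0,0.048,0.907,0.101,0,50],[0,0,0.048,0.907,0.101,0,50],[0,0,0.048,0.907,0.101,0,50]]}}

```text
t: 17.08
ee_pos: [453.6, 171.4, 123.2]
orientation: [-2.377, -2.052, 0.005]
ft_force: [-0.2, -0.5, 0.2]
width: 50.2
grasp_force: 0.0
```

Emit:
{"op": "servo_tool", "data": {"rows": [[0,0,0,0.922,0.061,0.126,50],[0,0,0,0.922,0.061,0.126,50],[0,0,0,0.922,0.061,0.126,50],[0,0,0,0.922,0.061,0.126,50],[0,0,0,0.922,0.061,0.126,50]]}}

```text
t: 17.7
ee_pos: [493.6, 350.4, 98.5]
orientation: [-2.38, -2.05, 0.005]
ft_force: [-0.3, -0.3, -0.2]
width: 50.1
grasp_force: 0.0
```

Run:
```python
from h import *
ps=1.423
im,d=ctrl.get_image("top");np.savez("top.npz",im=im,d=d);P=Cam("top").cloud(d)
for nm,lo,hi,y0,y1,x0,x1 in(("handle",50,64,-85,40,395,450),("tub",34,52,-290,-110,340,520),("bowl",34,52,-480,-290,340,520)):
    m=(P[...,2]>lo)&(P[...,2]<hi)&(P[...,1]>y0)&(P[...,1]<y1)&(P[...,0]>x0)&(P[...,0]<x1);q=P[m]
    if len(q):print(nm,len(q),q.min(0).round(),q.max(0).round(),q.mean(0).round(1))
plan([[(494.2,352.5,28,ps,50,4)]])
```

```text
handle 236 [398. -73.  50.] [434.  38.  64.] [419.2 -22.3  56. ]
tub 243 [ 372. -275.   34.] [ 485. -161.   52.] [ 430.7 -219.2   43.8]
bowl 270 [ 369. -417.   34.] [ 487. -298.   51.] [ 428.8 -369.    42.1]
call 0
  4x [-0.001, 0.001, -0.001, 0.013, 0.002, 0.354, 50]
```

Emit:
{"op": "servo_tool", "data": {"rows": [[0,0,0,0.01,0.002,0.25,50],[0,0,0,0.01,0.002,0.353,50],[0,0,0,0.01,0.002,0.353,50],[0,0,0,0.01,0.002,0.353,50],[0,0,0,0.01,0.002,0.353,5],[0,0,0,0.01,0.002,0.353,5],[0,0,0,0.01,0.002,0.353,5],[0,0,0,0.01,0.002,0.353,5]]}}

```text
t: 18.75
ee_pos: [495.1, 354.7, 29.3]
orientation: [2.379, 2.052, 0.001]
ft_force: [-0.4, -0.8, 3.7]
width: 22.2
grasp_force: 30.0
```

Emit:
{"op": "servo_tool", "data": {"rows": [[0,0,0,0,0,-0.2,5],[0,0,0,0,0,-0.5,5],[0,0,0,0,0,-0.5,5]]}}

```text
t: 19.12
ee_pos: [497.6, 356.3, 133.5]
orientation: [2.378, 2.051, 0.014]
ft_force: [0.5, 0.0, -0.8]
width: 22.3
grasp_force: 30.0
```

Run:
```python
from h import *
ps=1.423
plan([[(475,175,125,ps,5,5)],[(455,0,125,ps,5,5)],[(428,-170,125,1.571,5,5)],[(428,-217,85,1.571,5,4),(428,-217,45,1.571,5,4)]])
```

```text
call 0
  5x [0.004, -0.004, 0.0, -0.914, 0.021, 0.037, 5]
call 1
  5x [0.0, 0.0, 0.0, -0.88, 0.03, 0.0, 5]
call 2
  5x [0.0, 0.0, -0.098, -0.861, -0.009, 0.0, 5]
call 3
  4x [0.0, 0.0, 0.0, -0.235, 0.0, 0.2, 5]
  4x [0.0, 0.0, 0.0, -0.235, 0.0, 0.4, 5]
```

Emit:
{"op": "servo_tool", "data": {"rows": [[0,0,0,-0.914,0.021,0.03,5],[0,0,0,-0.914,0.021,0.03,5],[0,0,0,-0.914,0.021,0.03,5],[0,0,0,-0.914,0.021,0.03,5],[0,0,0,-0.914,0.021,0.03,5]]}}

```text
t: 19.75
ee_pos: [472.3, 173.1, 122.4]
orientation: [-2.38, -2.05, 0.0]
ft_force: [0.1, 0.4, 0.2]
width: 22.2
grasp_force: 30.0
```

Emit:
{"op": "servo_tool", "data": {"rows": [[0,0,0,-0.88,0.03,0,5],[0,0,0,-0.88,0.03,0,5],[0,0,0,-0.88,0.03,0,5],[0,0,0,-0.88,0.03,0,5],[0,0,0,-0.88,0.03,0,5]]}}

```text
t: 20.38
ee_pos: [453.1, -0.9, 122.8]
orientation: [2.378, 2.052, 0.001]
ft_force: [-1.1, -0.2, -0.2]
width: 22.3
grasp_force: 30.0
```

```bash
cat > tb.py <<'E'
from h import *
import sys
im,d=ctrl.get_image("top");np.savez("top.npz",im=im,d=d);P=Cam("top").cloud(d)
o,R=tool();print(o["ee_pos"].round(1),round(o["width"],1))
roi=(P[...,2]>34)&(P[...,2]<52)&(P[...,1]<-110)&(P[...,1]>-500)&(P[...,0]>330)&(P[...,0]<540)
hsv=cv2.cvtColor(im,cv2.COLOR_RGB2HSV)
for nm,k in(("tub",hsv[...,1]>90),("bowl",hsv[...,1]<60)):
    q=P[roi&k]
    if len(q):
        lo,hi=np.percentile(q,1,0),np.percentile(q,99,0);print(nm,len(q),lo.round(),hi.round(),"ctr",((lo+hi)/2).round(1))
q=P[(P[...,2]>52)&(P[...,2]<62)&(P[...,0]>404)&(P[...,0]<440)&(P[...,1]>-85)&(P[...,1]<40)]
if len(q):print("handle",len(q),q.mean(0).round(1))
E
python3 tb.py; python3 -c "
from h import *
plan([[(428,-170,115,1.571,5,6)],[(428,-240,70,1.571,5,3),(428,-240,22,1.571,5,3)]])"
```

```text
[453.   -0.6 122.8] 22.6
tub 137 [ 374. -274.   34.] [ 482. -165.   50.] ctr [ 428.2 -219.3   42.3]
bowl 279 [ 370. -415.   34.] [ 486. -164.   50.] ctr [ 427.6 -289.5   42.3]
handle 8 [426.6 -53.4  55.9]
call 0
  6x [0.0, 0.0, -0.097, -0.856, -0.001, 0.039, 5]
call 1
  3x [0.0, 0.0, 0.0, -0.351, 0.0, 0.225, 5]
  3x [0.0, 0.0, 0.0, -0.351, 0.0, 0.465, 5]
```

Emit:
{"op": "servo_tool", "data": {"rows": [[0,0,-0.097,-0.856,0,0.039,5],[0,0,-0.097,-0.856,0,0.039,5],[0,0,-0.097,-0.856,0,0.039,5],[0,0,-0.097,-0.856,0,0.039,5],[0,0,-0.097,-0.856,0,0.039,5],[0,0,-0.097,-0.856,0,0.039,5]]}}

```text
t: 21.18
ee_pos: [427.6, -169.6, 115.0]
orientation: [-2.221, -2.222, -0.0]
ft_force: [0.6, -0.0, -0.2]
width: 22.2
grasp_force: 30.0
```

Emit:
{"op": "servo_tool", "data": {"rows": [[0,0,0,-0.351,0,0.1,5],[0,0,0,-0.351,0,0.225,5],[0,0,0,-0.351,0,0.4,5],[0,0,0,-0.351,0,0.465,5],[0,0,0,-0.351,0,0.465,5],[0,0,0,-0.351,0,0.465,45],[0,0,0,-0.351,0,0.465,45],[0,0,0,-0.351,0,0.465,45],[0,0,0,-0.351,0,0.2,45],[0,0,0,-0.351,0,0,45]]}}

```text
t: 22.42
ee_pos: [427.0, -241.5, 116.5]
orientation: [2.224, 2.219, 0.0]
ft_force: [0.9, -1.1, -0.5]
width: 44.7
grasp_force: 0.0
```

```bash
python3 -c "
from h import *
ps=1.423
plan([[(440,-50,125,1.55,50,5)],[(500,130,125,ps,50,5)],[(545,320,110,ps,50,6)]])"
```

```text
call 0
  5x [0.0, 0.0, 0.012, 0.958, 0.063, -0.042, 50]
call 1
  5x [0.0, 0.0, 0.085, 0.906, 0.282, 0.0, 50]
call 2
  6x [0.0, 0.0, 0.0, 0.972, 0.083, 0.075, 50]
```

Emit:
{"op": "servo_tool", "data": {"rows": [[0,0,0.012,0.958,0.063,-0.04,46],[0,0,0.012,0.958,0.063,-0.04,46],[0,0,0.012,0.958,0.063,-0.04,46],[0,0,0.012,0.958,0.063,-0.04,46],[0,0,0.012,0.958,0.063,-0.04,46]]}}

```text
t: 23.05
ee_pos: [440.2, -49.8, 123.4]
orientation: [2.241, 2.2, 0.0]
ft_force: [0.2, -0.4, 0.1]
width: 45.8
grasp_force: 0.0
```

Emit:
{"op": "servo_tool", "data": {"rows": [[0,0,0.085,0.906,0.282,0,46],[0,0,0.085,0.906,0.282,0,46],[0,0,0.085,0.906,0.282,0,46],[0,0,0.085,0.906,0.282,0,46],[0,0,0.085,0.906,0.282,0,46]]}}

```text
t: 23.68
ee_pos: [499.9, 128.7, 122.7]
orientation: [-2.38, -2.05, 0.002]
ft_force: [-1.0, -0.0, 0.2]
width: 45.9
grasp_force: 0.0
```

Emit:
{"op": "servo_tool", "data": {"rows": [[0,0,0,0.972,0.083,0.075,46],[0,0,0,0.972,0.083,0.075,46],[0,0,0,0.972,0.083,0.075,46],[0,0,0,0.972,0.083,0.075,46],[0,0,0,0.972,0.083,0.075,46]]}}

```text
t: 24.3
ee_pos: [544.8, 317.8, 107.5]
orientation: [-2.38, -2.05, 0.003]
ft_force: [-0.2, -1.3, -0.7]
width: 46.5
grasp_force: 0.0
```

```bash
python3 tb.py; python3 stp.py|grep px; python3 -c "
from h import *
ps=1.423
plan([[(552.5,337.4,28.5,ps,46,4)]])
d=np.load('top.npz')['d'];P=Cam('top').cloud(d)
m=(P[...,2]>20)&(P[...,2]<40)&(P[...,1]<-168)&(P[...,1]>-266)&(P[...,0]>382)&(P[...,0]<475);print('in tub',m.sum(),P[m].mean(0).round(1))"
```

```text
[544.7 317.3 107.7] 46.2
tub 199 [ 374. -274.   34.] [ 482. -161.   50.] ctr [ 428.3 -217.4   42.1]
bowl 270 [ 370. -414.   35.] [ 486. -235.   50.] ctr [ 427.6 -324.2   42.5]
handle 207 [419.  -24.7  56.1]
call 0
  4x [-0.001, 0.001, -0.001, 0.106, 0.024, 0.396, 46]
in tub 75 [ 425.9 -241.7   26.6]
```

Emit:
{"op": "servo_tool", "data": {"rows": [[0,0,0,0.106,0.024,0.2,46],[0,0,0,0.106,0.024,0.38,46],[0,0,0,0.106,0.024,0.396,46],[0,0,0,0.106,0.024,0.396,46],[0,0,0,0.106,0.024,0.396,5],[0,0,0,0.106,0.024,0.396,5],[0,0,0,0.106,0.024,0.396,5],[0,0,0,0.106,0.024,0.396,5]]}}

```text
t: 25.35
ee_pos: [553.4, 340.5, 29.7]
orientation: [2.379, 2.052, 0.002]
ft_force: [0.5, -0.8, 4.8]
width: 22.6
grasp_force: 30.0
```

Emit:
{"op": "servo_tool", "data": {"rows": [[0,0,0,0,0,-0.2,5],[0,0,0,0,0,-0.5,5],[0,0,0,0,0,-0.5,5]]}}

```text
t: 25.72
ee_pos: [555.7, 342.1, 133.9]
orientation: [2.378, 2.051, 0.014]
ft_force: [0.2, 0.1, -0.9]
width: 23.3
grasp_force: 30.0
```

```bash
python3 look.py; python3 -c "
from h import *
ps=1.423
plan([[(510,170,125,ps,5,5)],[(470,0,125,ps,5,5)],[(430,-170,125,1.3,5,6)]])"
```

```text
ledge objects (rack x,y | world | zmax)
6 [ 43.  48. -96. -86.] [610.8 319.9  44.9] 48.0
call 0
  5x [0.0, 0.0, 0.0, -0.874, -0.087, 0.021, 5]
call 1
  5x [0.0, 0.0, 0.0, -0.87, -0.073, -0.001, 5]
call 2
  6x [0.0, 0.0, 0.082, -0.87, -0.073, 0.0, 5]
```

Emit:
{"op": "servo_tool", "data": {"rows": [[0,0,0,-0.874,-0.087,0.02,5],[0,0,0,-0.874,-0.087,0.02,5],[0,0,0,-0.874,-0.087,0.02,5],[0,0,0,-0.874,-0.087,0.02,5],[0,0,0,-0.874,-0.087,0.02,5]]}}

```text
t: 26.45
ee_pos: [509.7, 169.9, 124.0]
orientation: [-2.379, -2.05, 0.002]
ft_force: [-0.1, 0.5, -0.6]
width: 23.0
grasp_force: 30.0
```

Emit:
{"op": "servo_tool", "data": {"rows": [[0,0,0,-0.87,-0.073,0,5],[0,0,0,-0.87,-0.073,0,5],[0,0,0,-0.87,-0.073,0,5],[0,0,0,-0.87,-0.073,0,5],[0,0,0,-0.87,-0.073,0,5]]}}

```text
t: 27.08
ee_pos: [470.8, 0.8, 124.7]
orientation: [2.379, 2.052, 0.001]
ft_force: [-0.4, 0.6, 0.2]
width: 22.6
grasp_force: 30.0
```

```bash
sed -i 's/(("tub",hsv\[...,1\]>90),("bowl",hsv\[...,1\]<60))/(("tub",hsv[...,1]>90),("bowl",(hsv[...,1]<60)\&(P[...,1]<-284)))/' tb.py; python3 tb.py; python3 -c "
from h import *
plan([[(430,-170,125,1.3,5,6)],[(428,-350,100,1.3,5,6)]])"
```

```text
[470.8   1.2 124.7] 22.8
tub 141 [ 374. -274.   34.] [ 482. -174.   50.] ctr [ 428.3 -223.9   42.1]
bowl 262 [ 370. -414.   34.] [ 485. -299.   50.] ctr [ 427.3 -356.8   42.2]
call 0
  6x [0.0, 0.0, 0.083, -0.876, -0.077, -0.002, 5]
call 1
  6x [0.0, 0.0, 0.0, -0.87, 0.231, 0.125, 5]
```

Emit:
{"op": "servo_tool", "data": {"rows": [[0,0,0.083,-0.876,-0.077,0,5],[0,0,0.083,-0.876,-0.077,0,5],[0,0,0.083,-0.876,-0.077,0,5],[0,0,0.083,-0.876,-0.077,0,5],[0,0,0.083,-0.876,-0.077,0,5],[0,0,0.083,-0.876,-0.077,0,5]]}}

```text
t: 27.88
ee_pos: [429.5, -169.6, 124.8]
orientation: [-2.499, -1.903, -0.0]
ft_force: [0.0, 0.5, -0.5]
width: 22.8
grasp_force: 30.0
```

Emit:
{"op": "servo_tool", "data": {"rows": [[0,0,0,-0.87,0.231,0.125,5],[0,0,0,-0.87,0.231,0.125,5],[0,0,0,-0.87,0.231,0.125,5],[0,0,0,-0.87,0.231,0.125,5],[0,0,0,-0.87,0.231,0.125,5],[0,0,0,-0.87,0.231,0.125,5]]}}

```text
t: 28.62
ee_pos: [426.9, -349.2, 99.9]
orientation: [-2.499, -1.902, 0.0]
ft_force: [0.3, 0.0, -0.8]
width: 23.1
grasp_force: 30.0
```

```bash
python3 -c "
from h import *
plan([[(426.5,-361,60,1.3,5,2),(426.5,-361,29,1.3,5,2)]])"; python3 tb.py
```

```text
call 0
  2x [0.0, 0.0, 0.001, -0.057, 0.014, 0.2, 5]
  2x [0.0, 0.0, 0.001, -0.057, 0.014, 0.355, 5]
[ 427.  -349.4  100. ] 23.0
tub 201 [ 374. -274.   34.] [ 482. -162.   50.] ctr [ 428.3 -217.6   42.2]
bowl 120 [ 369. -393.   34.] [ 487. -298.   52.] ctr [ 428.  -345.6   42.9]
handle 221 [419.3 -24.1  56.3]
```

Emit:
{"op": "servo_tool", "data": {"rows": [[0,0,0,-0.057,0.014,0.2,5],[0,0,0,-0.057,0.014,0.3,5],[0,0,0,-0.057,0.014,0.355,5],[0,0,0,-0.057,0.014,0.355,5],[0,0,0,-0.057,0.014,0.355,36],[0,0,0,-0.057,0.014,0.355,36],[0,0,0,-0.057,0.014,0.355,36],[0,0,0,-0.057,0.014,0.1,36],[0,0,0,-0.057,0.014,-0.1,36]]}}

```text
t: 29.8
ee_pos: [426.3, -363.0, 121.2]
orientation: [2.502, 1.9, -0.0]
ft_force: [1.5, -1.3, 0.4]
width: 35.8
grasp_force: 0.0
```

```bash
python3 -c "
from h import *
ps=1.423
plan([[(430,-175,125,1.35,50,5)],[(470,0,125,ps,50,5)],[(540,170,125,ps,50,5)],[(600,320,110,ps,50,6)]])"
```

```text
call 0
  5x [0.0, 0.0, -0.034, 0.91, -0.235, -0.019, 50]
call 1
  5x [0.0, 0.0, -0.049, 0.898, 0.003, 0.0, 50]
call 2
  5x [0.0, 0.0, 0.0, 0.892, 0.222, 0.0, 50]
call 3
  6x [0.0, 0.0, 0.0, 0.786, 0.186, 0.075, 50]
```

Emit:
{"op": "servo_tool", "data": {"rows": [[0,0,-0.034,0.91,-0.235,-0.02,50],[0,0,-0.034,0.91,-0.235,-0.02,50],[0,0,-0.034,0.91,-0.235,-0.02,50],[0,0,-0.034,0.91,-0.235,-0.02,50],[0,0,-0.034,0.91,-0.235,-0.02,50]]}}

```text
t: 30.42
ee_pos: [430.6, -175.3, 124.3]
orientation: [2.451, 1.963, 0.001]
ft_force: [-0.2, -0.2, -0.2]
width: 50.0
grasp_force: 0.0
```

Emit:
{"op": "servo_tool", "data": {"rows": [[0,0,-0.049,0.898,0.003,0,50],[0,0,-0.049,0.898,0.003,0,50],[0,0,-0.049,0.898,0.003,0,50],[0,0,-0.049,0.898,0.003,0,50],[0,0,-0.049,0.898,0.003,0,50]]}}

```text
t: 31.05
ee_pos: [470.3, -1.0, 123.8]
orientation: [2.38, 2.051, -0.0]
ft_force: [0.2, 0.2, -1.2]
width: 50.0
grasp_force: 0.0
```

Emit:
{"op": "servo_tool", "data": {"rows": [[0,0,0,0.892,0.222,0,50],[0,0,0,0.892,0.222,0,50],[0,0,0,0.892,0.222,0,50],[0,0,0,0.892,0.222,0,50],[0,0,0,0.892,0.222,0,50]]}}

```text
t: 31.68
ee_pos: [539.9, 168.1, 123.4]
orientation: [-2.381, -2.049, 0.002]
ft_force: [-0.6, -0.7, -0.0]
width: 50.1
grasp_force: 0.0
```

```bash
python3 look.py; python3 stp.py | grep "px [67]"; python3 -c "
from h import *
ps=1.423
plan([[(607.4,336.4,110,ps,50,6)]])
im=np.load('top.npz')['im'][205:255,315:480]
cv2.imwrite('pics/l5.png',cv2.convertScaleAbs(cv2.resize(im,None,fx=4,fy=4,interpolation=cv2.INTER_CUBIC),alpha=1.3)[:,:,::-1])"
```

```text
ledge objects (rack x,y | world | zmax)
75 [ 44.  80. -99. -75.] [607.6 335.9  43.9] 53.0
px 76 x [43. 79.] y -86.1 ctr world [607.6 336.7]
px 7 x [88. 94.] y -47.3 ctr world [573.6 371.9]
px 7 x [89. 94.] y 31.8 ctr world [495.3 383.6]
px 7 x [89. 94.] y 83.1 ctr world [444.7 391.6]
call 0
  6x [-0.001, 0.0, -0.002, 0.884, 0.209, 0.067, 50]
```

View pics/l5.png

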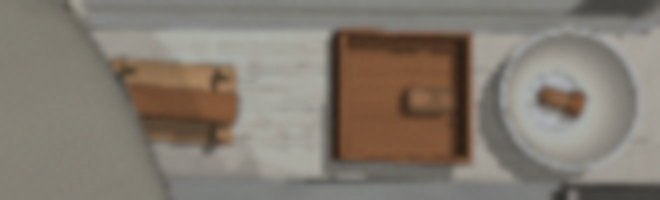

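The cork is in the tub at crop (428,101), the headed stopper in the bowl at (560,98), and the pusher is in its rest at (185,105). Now the last cork.

Emit:
{"op": "servo_tool", "data": {"rows": [[0,0,0,0.884,0.209,0.067,50],[0,0,0,0.884,0.209,0.067,50],[0,0,0,0.884,0.209,0.067,50],[0,0,0,0.884,0.209,0.067,50],[0,0,0,0.884,0.209,0.25,50],[0,0,0,0.884,0.209,0.25,50]]}}

```text
t: 32.52
ee_pos: [605.1, 335.5, 71.3]
orientation: [-2.38, -2.049, 0.01]
ft_force: [0.6, -0.4, 0.4]
width: 50.0
grasp_force: 0.0
```

```bash
python3 -c "
from h import *
plan([[(607.4,336.4,28.5,1.423,50,6)]])"
```

```text
call 0
  6x [-0.004, 0.003, -0.001, 0.007, 0.012, 0.214, 50]
```

Emit:
{"op": "servo_tool", "data": {"rows": [[0,0,0,0.005,0.006,0.15,50],[0,0,0,0.005,0.006,0.214,50],[0,0,0,0.005,0.006,0.214,50],[0,0,0,0.005,0.006,0.214,5],[0,0,0,0.005,0.006,0.214,5],[0,0,0,0.005,0.006,0.214,5],[0,0,0,0.005,0.006,0.214,5]]}}

```text
t: 33.4
ee_pos: [609.0, 339.9, 31.7]
orientation: [2.379, 2.052, 0.001]
ft_force: [-1.4, -0.8, 3.6]
width: 22.1
grasp_force: 30.0
```

Emit:
{"op": "servo_tool", "data": {"rows": [[0,0,0,0,0,-0.2,5],[0,0,0,0,0,-0.5,5],[0,0,0,0,0,-0.5,5]]}}

```text
t: 33.78
ee_pos: [611.8, 341.4, 136.7]
orientation: [2.377, 2.05, 0.015]
ft_force: [-0.3, 0.6, -0.3]
width: 22.3
grasp_force: 30.0
```

```bash
python3 -c "
from h import *
ps=1.423
plan([[(550,170,125,ps,5,5)],[(480,0,125,ps,5,5)],[(428,-170,125,1.571,5,6)]])"
```

```text
call 0
  5x [0.005, -0.004, 0.0, -0.894, -0.18, 0.052, 5]
call 1
  5x [0.0, 0.0, 0.0, -0.892, -0.222, 0.0, 5]
call 2
  6x [0.0, 0.0, -0.098, -0.879, -0.132, 0.0, 5]
```

Emit:
{"op": "servo_tool", "data": {"rows": [[0,0,0,-0.894,-0.18,0.05,5],[0,0,0,-0.894,-0.18,0.05,5],[0,0,0,-0.894,-0.18,0.05,5],[0,0,0,-0.894,-0.18,0.05,5],[0,0,0,-0.894,-0.18,0.05,5]]}}

```text
t: 34.4
ee_pos: [547.1, 168.2, 120.8]
orientation: [-2.38, -2.051, -0.0]
ft_force: [0.1, -0.7, -0.4]
width: 22.6
grasp_force: 30.0
```

Emit:
{"op": "servo_tool", "data": {"rows": [[0,0,0,-0.892,-0.222,0,5],[0,0,0,-0.892,-0.222,0,5],[0,0,0,-0.892,-0.222,0,5],[0,0,0,-0.892,-0.222,0,5],[0,0,0,-0.892,-0.222,0,5]]}}

```text
t: 35.02
ee_pos: [478.1, -1.1, 121.2]
orientation: [2.378, 2.052, 0.002]
ft_force: [0.1, 0.3, 0.2]
width: 22.3
grasp_force: 30.0
```

```bash
python3 tb.py; python3 -c "
from h import *
plan([[(428,-150,115,1.571,5,6)],[(428,-200,70,1.571,5,3),(428,-200,22,1.571,5,3)]])"
```

```text
[478.1  -0.7 121.2] 21.9
tub 130 [ 374. -275.   35.] [ 482. -179.   51.] ctr [ 428.3 -226.7   43. ]
bowl 258 [ 370. -414.   34.] [ 485. -299.   50.] ctr [ 427.4 -356.2   42.2]
handle 1 [423.8  37.6  53. ]
call 0
  6x [0.001, 0.0, -0.098, -0.775, -0.139, 0.03, 5]
call 1
  3x [0.0, 0.0, 0.0, -0.25, 0.0, 0.225, 5]
  3x [0.0, 0.0, 0.0, -0.25, 0.0, 0.465, 5]
```

Emit:
{"op": "servo_tool", "data": {"rows": [[0,0,-0.098,-0.775,-0.139,0.03,5],[0,0,-0.098,-0.775,-0.139,0.03,5],[0,0,-0.098,-0.775,-0.139,0.03,5],[0,0,-0.098,-0.775,-0.139,0.03,5],[0,0,-0.098,-0.775,-0.139,0.03,5],[0,0,-0.098,-0.775,-0.139,0.03,5]]}}

```text
t: 35.83
ee_pos: [427.2, -149.8, 115.1]
orientation: [2.219, 2.223, 0.0]
ft_force: [0.2, 0.2, -0.4]
width: 22.4
grasp_force: 30.0
```

```bash
python3 tb.py
```

```text
[ 427.  -149.9  115.1] 22.3
bowl 142 [ 376. -415.   34.] [ 482. -372.   49.] ctr [ 429.5 -393.7   41.7]
handle 217 [418.8 -24.   56.2]
```

Emit:
{"op": "servo_tool", "data": {"rows": [[0,0,0,-0.23,0,0.1,5],[0,0,0,-0.23,0,0.225,5],[0,0,0,-0.23,0,0.4,5],[0,0,0,-0.23,0,0.46,5],[0,0,0,-0.23,0,0.46,5],[0,0,0,-0.23,0,0.46,45],[0,0,0,-0.23,0,0.46,45],[0,0,0,-0.23,0,0.46,45],[0,0,0,-0.23,0,0.2,45],[0,0,0,-0.23,0,-0.1,45]]}}

```text
t: 37.12
ee_pos: [425.5, -196.7, 135.7]
orientation: [-2.22, -2.219, 0.001]
ft_force: [1.1, -0.4, -0.3]
width: 45.1
grasp_force: 0.0
```

Emit:
{"op": "servo_tool", "data": {"rows": [[0,0,0,0.95,0.2,-0.2,45],[0,0,0,0.95,0.2,-0.2,45],[0,0,0,0.95,0.2,-0.2,45],[0,0,0,0.95,0.2,-0.2,45],[0,0,0,0.95,0.2,-0.2,45]]}}

```text
t: 37.75
ee_pos: [466.4, -6.8, 175.3]
orientation: [2.22, 2.223, 0.0]
ft_force: [-0.6, -0.4, -0.1]
width: 44.7
grasp_force: 0.0
```

Emit:
{"op": "servo_tool", "data": {"rows": [[0,0,0,0.95,0.2,0,45],[0,0,0,0.95,0.2,0,45],[0,0,0,0.95,0.2,0,45],[0,0,0,0.95,0.2,0,45],[0,0,0,0.95,0.2,0,45]]}}

```text
t: 38.38
ee_pos: [506.2, 181.4, 174.3]
orientation: [-2.222, -2.22, 0.003]
ft_force: [-0.5, -0.4, 0.2]
width: 44.9
grasp_force: 0.0
```

```bash
python3 tb.py; python3 look.py; python3 -c "
from h import *
im=np.load('top.npz')['im'];P=Cam('top').cloud(np.load('top.npz')['d'])
q=P[(P[...,2]>52)&(P[...,2]<62)&(P[...,0]>395)&(P[...,0]<450)&(P[...,1]>-90)&(P[...,1]<20)]
print('handle',len(q),q.mean(0).round(1),q.min(0).round(),q.max(0).round())
z=lambda a:cv2.convertScaleAbs(cv2.resize(a,None,fx=4,fy=4,interpolation=cv2.INTER_CUBIC),alpha=1.3)
cv2.imwrite('pics/l6.png',z(im[205:255,315:480])[:,:,::-1])"
```

```text
[506.1 180.9 174.4] 44.9
tub 208 [ 374. -274.   34.] [ 482. -161.   50.] ctr [ 428.2 -217.8   42.2]
bowl 263 [ 370. -414.   34.] [ 485. -299.   51.] ctr [ 427.3 -356.8   42.7]
handle 216 [419.1 -22.2  56.2]
ledge objects (rack x,y | world | zmax)
handle 196 [418.6 -28.3  56.5] [405. -72.  52.] [434.  18.  62.]
```

View pics/l6.png

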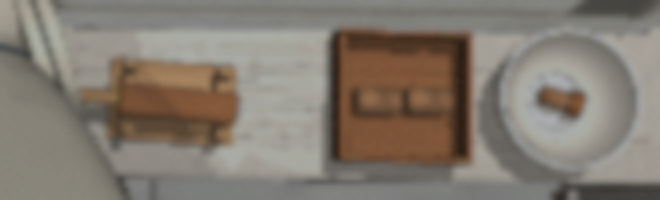

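Both corks are in the tub at crop (378,101) and (430,101), the stopper is in the bowl at (560,98), the pusher is in its rest at (175,103), and the ledge is empty.

```bash
python3 -c "
from workcell import ctrl
print(ctrl.close_job())"
```

```text
the job is handed in; nothing more can be done
None
```

The job is handed in: the two plain corks are in the tub, the one headed stopper is in the bowl, sleeve 3 was empty, the pusher is back in its rest, and the handover returned no verdict.

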